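# Seat the cleaner bottle in its holder and open the child-safe cap

### The job

The library tables are to be wiped after the drinks, so the bottle of cleaner must be opened. First pick up the square bottle, cap still on, and slide it down into the close-fitting square well of the black holder until it stands fully home on the floor of the well, where it cannot turn; then press its child-safe cap down, twist it anticlockwise (seen from above) while pressed until it comes free, and lift it off. Finish while still holding the cap in the gripper, level and straight above the open bottle, a few centimetres clear of it, with the bottle left fully home in the holder and the cup, the stack of cups and the book left where they are.

Things in the scene. Friction and masses are not known exactly. Their poses are not given: they have to be found in the camera images.
- bottle: Blue plastic bottle, about 300 g, loose, upright on the table. Origin: centre of its underside, z up. Square body 60 x 60 mm, sides along its x and y, 80 mm high; above it a round shoulder with a flat top (52 mm across) at 86 mm, then a round neck up to 104.5 mm. With the cap locked on it is 127.5 mm tall and can be carried by the cap.
- cap: White round push-and-turn cap, 46 mm across, 33 mm tall, 42 g; its ribbed top 14 mm is for gripping, the part below is slightly narrower. Origin: centre of its lower rim, z up. Locked: the rim is 94.5 mm above the bottle's underside, its x axis lies along the bottle's x axis (2 to 3 degrees of play), and it neither turns nor comes off.
- cap_top (a point): Centre of the cap's flat top, 33 mm above its lower rim; axes as the cap's. A spring inside holds the cap up in its lock: 5 N to start it down, 11 N at 4.5 mm, where it can turn; it bottoms at 8.5 mm (16 N). Pressed 5 to 8 mm it turns anticlockwise only (seen from above).
- neck (a point): Centre of the top of the bottle's neck, inside the cap; axes as the bottle's. Turned 40 to 80 degrees from locked (aim for 60) the cap lifts straight off; a stop ends the turn at about 87 degrees. Let up before 33 degrees it stays held on.
- holder: Black plastic holder fixed to the table: base plate 120 x 120 x 6 mm with a square well in its middle, sides along its x and y. Origin: centre of the base's underside, z up. Walls 6 mm thick, straight to about 32 mm above the origin, then a lip flared at 45 degrees up to 41 mm, about 90 mm wide over the lip.
- well (a point): Centre of the well's floor, 6 mm above the holder's origin, axes as the holder's. The well is 63 x 63 mm inside, 1.5 mm clearance on each side of the bottle, which fits in any of its four quarter turns; when home its origin is at this point.
- cup: Bystander: clear plastic cup standing on the table, 72 mm across, 85 mm tall. Origin: centre of its underside.
- cup_stack: Bystander: stack of clear plastic cups, 75 mm across, 138 mm tall, standing. Origin: centre of its underside.
- book: Bystander: green hardback book lying flat, 140 x 200 x 24 mm along its x, y, z. Origin: centre of its underside.

How it is judged:
On the way, in this order (a step that is already met when the one before it is completed fails the run):
1. the bottle stands fully home in the well with its cap still locked on (z of bottle in the frame of holder below 0.009 m and horizontal distance between bottle and holder below 0.004 m and angle between bottle's own z axis and vertical below 0.06 rad and angle between the x axis of cap and the x axis of bottle, either way round below 0.25 rad and z of cap in the frame of bottle below 0.098 m and horizontal distance between cap and bottle below 0.01 m), for 0.2 s.
2. the cap is turned out of its lock while pressed down (over 3 mm), the bottle staying home (z of bottle in the frame of holder below 0.009 m and horizontal distance between bottle and holder below 0.004 m and angle between bottle's own z axis and vertical below 0.06 rad and angle between the x axis of cap and the x axis of bottle, either way round above 0.5 rad and z of cap in the frame of bottle below 0.0915 m and horizontal distance between cap and bottle below 0.01 m), for 0.02 s.
At the end, for the whole second after the job is handed in: Bottle home in the well (within 3 mm of its floor, centred within 4 mm, tilt below 0.06 rad, at rest); cap held still by the fingers, off the bottle, its rim 15 to 200 mm above the neck, within 30 mm of the bottle's axis, tilt below 0.35 rad (z of bottle in the frame of holder below 0.009 m and horizontal distance between bottle and holder below 0.004 m and angle between bottle's own z axis and vertical below 0.06 rad and z of cap in the frame of bottle between 0.1195 and 0.3 m and horizontal distance between cap and bottle below 0.03 m and angle between cap's own z axis and vertical below 0.35 rad and contact force between the fingers and cap above 1 N and contact force between cap and bottle below 0.1 N and linear speed of cap below 0.03 m/s and linear speed of bottle below 0.02 m/s); the arm keeps its last pose, push and grip.
It fails at once if the cup is disturbed (moved over 20 mm) (distance of cup from where it was at the start of the episode above 0.02 m).
It fails at once if the cup stack is disturbed (moved over 20 mm) (distance of cup_stack from where it was at the start of the episode above 0.02 m).
It fails at once if the book is disturbed (moved over 20 mm) (distance of book from where it was at the start of the episode above 0.02 m).
It fails at once if the bottle is tipped over (angle between bottle's own z axis and vertical above 0.8 rad).
It also fails if it takes over 48 s, if anything falls off the work surface, if the arm or the gripper's body presses on something with over 40 N, if the wrist force passes 120 N, or if a joint passes its speed limit or range.

### The arm

A 6-joint arm with a two-finger parallel gripper is mounted at the origin on the work surface. World frame = base frame: x ahead of the robot, y to its left, z up, the work surface at z = 0. Lengths are in m, angles in rad, forces in N, time in s.
With the tool pointing down it reaches from about 0.35 to 0.925 m from the base axis. Payload 6.4 kg.
Tool frame: the origin (TCP) lies at the very end of the fingers, on their centre line; the grasp point (between the pads) lies bot.grip_point_offset behind it (bot.grip_point_offset is the distance from the TCP to the grasp point, in m); z points along the fingers, y is the line along which they close (so a half turn about z gives the same grasp; the last joint's range is limited). The gripper opens to 94 mm and grips with 3 to 60 N. Pads are 16 mm wide; open, the fingers measure 119 mm over their backs; the gripper's body (75 mm by 177 mm) begins 78 mm behind the grasp point.
Start: joints at [1.021, 0.245, 1.558, -0, 1.339, -0.174], TCP at [0.239, 0.605, 0.205] pointing down, gripper open.
Joint ranges: [-3.13, 3.13], [-1.02, 2.26], [0.13, 2.54], [-0.95, 4.09], [0.21, 2.88], [-2.74, 2.74]. Speed limits (rad/s): [2.57, 2.57, 3.14, 3.14, 3.14, 3.14].

### API

Orientations are given as a rotation vector (axis times angle).
In Python, from station import bot, imaging gives the robot as it stands.
- The arm moves only by the shell command python3 -m crank 'ROWS' [FORCE]. ROWS is JSON, a list of rows, each an object with "twist": the turn, a rotation vector about the tool's x, y, z in rad, a list of three; "xyz": the shift along the tool's x, y, z in cm, a list of three; "gripper": the finger opening in cm, from 0 to 9.4. In form: [{"twist": [wx, wy, wz], "xyz": [dx, dy, dz], "gripper": gripper}, ...]. A call has 1 to 20 rows; each row is the pose to reach, as a shift and turn from the pose commanded when the call began, along the tool's axes at that moment; what a row does not reach only later rows make up. A row lasts 1/8 s, in which the tool goes at most 62.5 mm and 10.7 degrees, less where a joint would pass 70% of its speed; a pose out of reach is approached as far as the arm can. A call with a gripper value outside its range is refused whole. The fingers move at their own pace and stop on an object; FORCE is the grip in N (left out, the last holds). Time passes only in rows, so rows that repeat a pose let the fingers close. It gives the time, the measured TCP pose, the force, the opening and the grip force at its end, in the units of the state.
- bot.observe(): the state, without advancing time (a new reading comes with each control period).
- imaging.grab_frame(name): name is "scene" or "top" or "wrist"; returns a dict with "color" (480x640x3 uint8, red, green, blue), "fx", "fy", "cx", "cy" (pixels), "R" (3x3) and "t" (3): a world point X has camera coordinates R X + t. Camera axes: x right, y down, z forward; pixel columns grow to the right and rows downward; lengths in m; the calibration is good to about 2 mm. A picture is of the moment at which its call begins. There is no depth.
- bot.close_job(): hands the job in; it is judged then, once.
The state is a dict: "time_s": time; "joints": joint angles; "qvel": joint speeds; "tau": joint torques, N m; "eef_pos": TCP position; "orientation": TCP orientation; "ft_force": force on the tool from outside, world axes, zero at the start; "ft_torque": the same for the moment, N m; "grip_width": opening from 0.0 (shut) to 1.0 (fully open); "gripper_force": force on a finger pad.
Only numpy, scipy, OpenCV 4.12 (cv2) and the standard library are available. Lean on these libraries where they do the work, as an engineer would, in place of code of your own. Each camera call takes 0.05 s, during which the arm holds its last target. There are 200 camera calls.

## Working session

There is one attempt and no reset: what is moved stays moved. The work goes in short steps, Python scripts to look and compute and a shell command to move; the robot and the scene stay as the last step left them, time stands still between calls to the robot, and variables do not carry over. Pictures are saved under pics/ and viewed, at most 10 in all, crops included, and the job is handed in when it is done.

```bash
mkdir -p pics; ls
python3 - <<'E'
from station import bot, imaging
import cv2
print(bot.observe(), bot.grip_point_offset)
for n in ("scene","top"):
    f=imaging.grab_frame(n); cv2.imwrite(f"pics/{n}0.png",f["color"][:,:,::-1])
    print(n,f["fx"],f["fy"],f["cx"],f["cy"],f["R"],f["t"])
E
```

```text
pics
{'time_s': 0.0, 'joints': array([ 1.02088585e+00,  2.45778014e-01,  1.55899913e+00,  2.64617684e-05,
        1.33865439e+00, -1.74116608e-01]), 'qvel': array([ 0.00024823,  0.00045742, -0.00016413,  0.0005391 , -0.00194551,
       -0.00103296]), 'tau': array([ 6.50475631e-04, -4.15825474e+01, -3.14605308e+01,  6.85392274e-02,
        3.31060973e-02, -1.40158177e-04]), 'eef_pos': array([0.23824543, 0.60413671, 0.20437641]), 'orientation': array([-5.86711398e-01, -3.08563188e+00,  2.68639731e-03]), 'ft_force': array([-0.17877505,  0.7003826 ,  0.55416471]), 'ft_torque': array([ 0.02869818, -0.02349456, -0.00183399]), 'gripper_force': 0.0, 'grip_width': 1.000176380451285} 0.0188
scene 474.01541921547454 474.01541921547454 321.5605366074085 232.45774514188525 [[-0.44265174  0.89667109 -0.00635509]
 [ 0.49746847  0.23967198 -0.83371606]
 [-0.74604595 -0.37220732 -0.55215682]] [ 0.25319551 -0.19124049  1.6581072 ]
top 549.0231033693169 549.0231033693169 325.4823979797174 237.6772101592113 [[ 0.02794031 -0.99946849  0.01679499]
 [-0.98905952 -0.03007612 -0.14441847]
 [ 0.14484684 -0.01257615 -0.98937416]] [-0.02140759  0.5828567   1.25019675]
```

View pics/scene0.png

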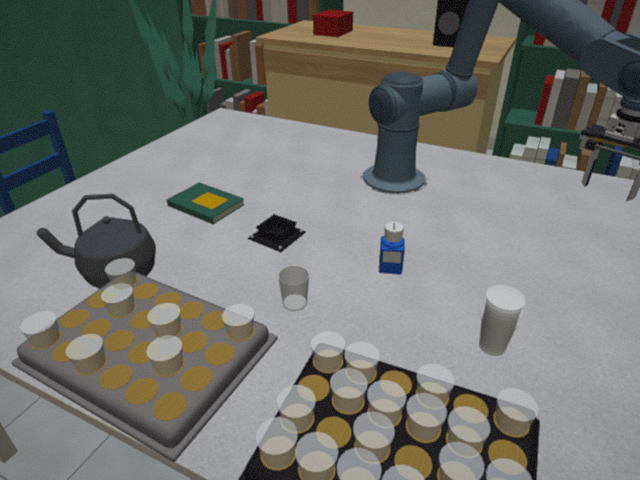

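View pics/top0.png

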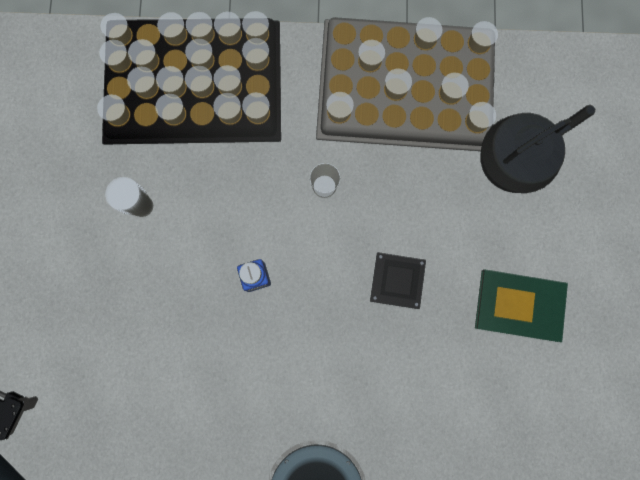

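The scene view shows the blue bottle at (392,250), holder at (277,233) and cup at (294,288). In the top view the bottle cap is at (250,273), holder at (399,280), cup at (323,180), stack at (124,194) and book at (521,306). Next I'll measure in the top view.

```bash
cat > h.py <<'E'
import numpy as np, cv2
from station import bot, imaging
from scipy.spatial.transform import Rotation as Ro
def ray(f,uv,z):
    uv=np.atleast_2d(uv).astype(float); R=np.array(f["R"]);t=np.array(f["t"])
    c=-R.T@t
    d=np.c_[(uv[:,0]-f["cx"])/f["fx"],(uv[:,1]-f["cy"])/f["fy"],np.ones(len(uv))]@R
    return c+d*((z-c[2])/d[:,2])[:,None]
def blob(m,near=None,minarea=30):
    m=cv2.morphologyEx(m.astype(np.uint8),cv2.MORPH_CLOSE,np.ones((3,3)))
    cs=[c for c in cv2.findContours(m,cv2.RETR_EXTERNAL,cv2.CHAIN_APPROX_NONE)[0] if cv2.contourArea(c)>minarea]
    return max(cs,key=cv2.contourArea) if near is None else min(cs,key=lambda c:np.hypot(*(c.reshape(-1,2).mean(0)-near)))
def rect(f,c,z):
    P=ray(f,c.reshape(-1,2),z)[:,:2]
    (x,y),s,a=cv2.minAreaRect((P*1000).astype(np.float32)); return np.array([x,y])/1000,s,a
def tool():
    s=bot.observe(); return np.array(s["eef_pos"]),Ro.from_rotvec(s["orientation"]),s
E
python3 - <<'E'
from h import *
f=imaging.grab_frame("top"); im=f["color"].astype(int); r,g,b=im[...,0],im[...,1],im[...,2]
yy,xx=np.mgrid[:480,:640]
def box(x0,x1,y0,y1): return (xx>x0)&(xx<x1)&(yy>y0)&(yy<y1)
blk=(im.max(2)<75)&box(340,460,225,340)
print("holder base",rect(f,blob(blk),0.006))
w=(im.min(2)>170)&box(235,272,255,295)
wb=w|((b>r+40)&box(225,285,245,305))
from scipy import ndimage
w=w&ndimage.binary_fill_holes(((b>r+40)&box(225,285,245,305)))|w
print("cap",rect(f,blob(w),0.1275))
bl=(b>r+40)&box(225,285,245,305)
print("bottle body @80 (outline)",rect(f,blob(bl),0.08))
cup=ray(f,[(323,180)],0.02);print("cup",cup,"stack",ray(f,[(125,195)],.138),"book",ray(f,[(478,300)],0.024))
c=cv2.resize(f["color"][220:330,220:450,::-1],None,fx=3.4,fy=3.4,interpolation=cv2.INTER_CUBIC);cv2.imwrite("pics/crop1.png",c)
E
```

```text
holder base (array([ 0.49049039, -0.18100739]), (119.54638671875, 118.32282257080078), 82.75944519042969)
cap (array([0.4893735 , 0.15957712]), (36.991092681884766, 37.09133529663086), 1.6951422691345215)
bottle body @80 (outline) (array([0.48903394, 0.15899887]), (59.65821075439453, 58.439918518066406), 18.428030014038086)
cup [[0.72810646 0.00531447 0.02      ]] stack [[0.65031948 0.43836468 0.138     ]] book [[ 0.44826562 -0.36870736  0.024     ]]
```

View pics/crop1.png

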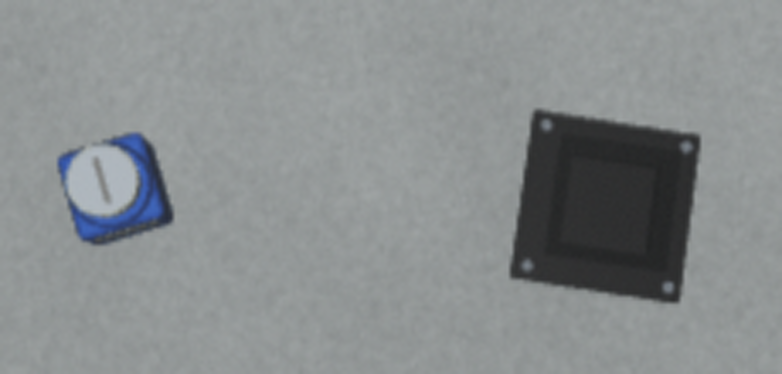

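```bash
cat >> h.py <<'E'
def go(x,y,z,yaw):
    "print move: tool y line at yaw (deg), tool straight down"
    p,R,s=tool(); a=np.radians(yaw)
    Y=np.array([np.cos(a),np.sin(a),0]); Z=np.array([0,0,-1.]); T=Ro.from_matrix(np.c_[np.cross(Y,Z),Y,Z])
    print("t",s["time_s"],"p",p.round(4),"yaw",np.degrees(np.arctan2(*R.as_matrix()[1::-1,1])).round(2),
      "q",s["joints"].round(2),"F",s["ft_force"].round(1))
    print("xyz cm",(R.inv().apply(np.array([x,y,z])-p)*100).round(2),"twist",(R.inv()*T).as_rotvec().round(4))
E
python3 -c "
from h import *
go(.489,.159,.20,17.5)"
```

```text
t 0.15 p [0.2383 0.6042 0.2046] yaw 68.47 q [ 1.02  0.25  1.56 -0.    1.34 -0.17] F [ 0.4 -0.2  0.1]
xyz cm [-39.66 -32.22   0.5 ] twist [-1.500e-03  4.000e-04  8.896e-01]
```

```bash
python3 -m crank '[{"twist":[0,0,0.89],"xyz":[-39.7,-32.2,0.5],"gripper":9.4},{"twist":[0,0,0.89],"xyz":[-39.7,-32.2,0.5],"gripper":9.4},{"twist":[0,0,0.89],"xyz":[-39.7,-32.2,0.5],"gripper":9.4},{"twist":[0,0,0.89],"xyz":[-39.7,-32.2,0.5],"gripper":9.4},{"twist":[0,0,0.89],"xyz":[-39.7,-32.2,0.5],"gripper":9.4},{"twist":[0,0,0.89],"xyz":[-39.7,-32.2,0.5],"gripper":9.4},{"twist":[0,0,0.89],"xyz":[-39.7,-32.2,0.5],"gripper":9.4},{"twist":[0,0,0.89],"xyz":[-39.7,-32.2,0.5],"gripper":9.4},{"twist":[0,0,0.89],"xyz":[-39.7,-32.2,0.5],"gripper":9.4},{"twist":[0,0,0.89],"xyz":[-39.7,-32.2,0.5],"gripper":9.4},{"twist":[0,0,0.89],"xyz":[-39.7,-32.2,0.5],"gripper":9.4}]' 50
python3 - <<'E'
from h import *
go(.489,.159,.15,17.5)
f=imaging.grab_frame("wrist"); cv2.imwrite("pics/w1.png",f["color"][:,:,::-1])
E
```

```text
time_s: 1.52
eef_pos: [0.4889, 0.1607, 0.2003]
orientation: [-1.855, -2.534, 0.0]
ft_force: [-0.4, -0.6, 0.6]
grip_width: 0.999
gripper_force: 0.0
t 1.525 p [0.4889 0.1607 0.2003] yaw 17.58 q [ 0.1  -0.07  1.9   0.    1.31 -0.21] F [-0.4 -0.6  0.6]
xyz cm [-0.17 -0.04  5.03] twist [-0.0005 -0.0005  0.0014]
```

View pics/w1.png

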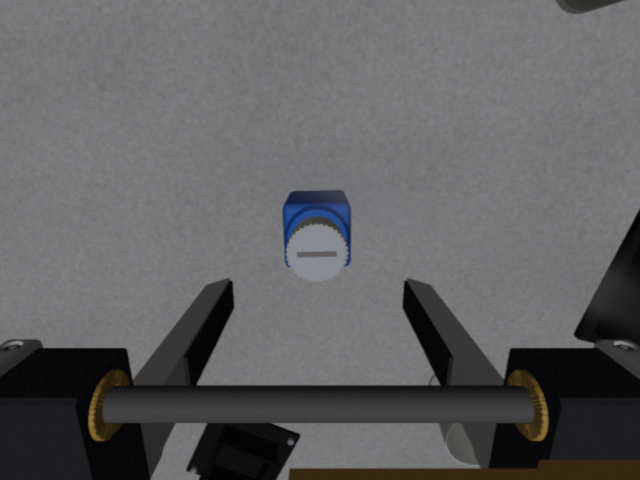

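The wrist view shows the cap at about (317,250), centred between the fingers, with its slot nearly parallel to the closing line.

Run:
```python
from h import *
f=imaging.grab_frame("wrist"); im=f["color"].astype(int); r,g,b=im[...,0],im[...,1],im[...,2]
yy,xx=np.mgrid[:480,:640]; B=(xx>270)&(xx<365)&(yy>170)&(yy<300)
w=B&(im.min(2)>125)&(b-r<40)
c=blob(w); P=ray(f,c.reshape(-1,2),.1275)[:,:2]
(x,y),rad=cv2.minEnclosingCircle((P*1000).astype(np.float32)); print("cap",x,y,rad,cv2.boundingRect(c))
m=np.zeros(w.shape,np.uint8); cv2.drawContours(m,[c],-1,1,-1); m=cv2.erode(m,np.ones((5,5)))
sl=(m>0)&(im.max(2)<125)&(yy>240); s=blob(sl,minarea=10)
print("slot",rect(f,s,.1275),len(s))
bl=B&(b>r+35); k=blob(bl)
# blue front top edge line (back edge of body top): left/right silhouette sides of top at z=.08
print("blue bbox",cv2.boundingRect(k)); print("h",np.percentile(im[m>0].max(1),[5,50]))
sil=blob(bl|(m>0)); print("blue rect",rect(f,sil,.08))
```

```text
cap 488.7345886230469 158.8768310546875 23.163389205932617 (287, 225, 59, 58)
slot (array([0.48894312, 0.15903645]), (29.414112091064453, 4.474506855010986), 19.57671356201172) 87
blue bbox (283, 199, 67, 68)
h [ 95. 145.]
blue rect (array([0.49351419, 0.14395148]), (47.93729019165039, 48.851585388183594), 33.89301300048828)
```

```bash
python3 -m crank '[{"twist":[0,0,-0.016],"xyz":[-0.17,-0.04,4],"gripper":9.4},{"twist":[0,0,-0.016],"xyz":[-0.17,-0.04,7],"gripper":9.4},{"twist":[0,0,-0.016],"xyz":[-0.17,-0.04,9.8],"gripper":9.4},{"twist":[0,0,-0.016],"xyz":[-0.17,-0.04,9.8],"gripper":9.4},{"twist":[0,0,-0.016],"xyz":[-0.17,-0.04,9.8],"gripper":4},{"twist":[0,0,-0.016],"xyz":[-0.17,-0.04,9.8],"gripper":4},{"twist":[0,0,-0.016],"xyz":[-0.17,-0.04,9.8],"gripper":4},{"twist":[0,0,-0.016],"xyz":[-0.17,-0.04,9.8],"gripper":4},{"twist":[0,0,-0.016],"xyz":[-0.17,-0.04,9.8],"gripper":4},{"twist":[0,0,-0.016],"xyz":[-0.17,-0.04,9.8],"gripper":4}]' 50
python3 -c "
from h import *
go(.489,.159,.2,18.5)"
```

```text
time_s: 2.88
eef_pos: [0.4896, 0.1576, 0.1025]
orientation: [-1.838, -2.548, 0.001]
ft_force: [-0.6, -0.2, 2.3]
grip_width: 0.478
gripper_force: 50.0
t 2.875 p [0.4896 0.1576 0.1025] yaw 18.39 q [ 0.09  0.05  1.98 -0.    1.11 -0.23] F [-0.6 -0.2  2.3]
xyz cm [ 0.15 -0.02 -9.75] twist [-0.0006  0.     -0.0019]
```

```bash
python3 -m crank '[{"twist":[0,0,0],"xyz":[0,0,-3],"gripper":4},{"twist":[0,0,0],"xyz":[0,0,-7],"gripper":4},{"twist":[0,0,0],"xyz":[0,0,-7],"gripper":4},{"twist":[0,0,0],"xyz":[0,0,-7],"gripper":4}]'
python3 -c "
from h import *
go(.491,-.182,.1725,-7.2)
f=imaging.grab_frame('wrist'); cv2.imwrite('pics/w2.png',f['color'][:,:,::-1])"
```

```text
time_s: 3.38
eef_pos: [0.4885, 0.1575, 0.1703]
orientation: [-1.837, -2.546, 0.003]
ft_force: [-1.4, 0.4, -3.3]
grip_width: 0.48
gripper_force: 50.0
t 3.375 p [0.4885 0.1575 0.1703] yaw 18.39 q [ 0.09 -0.04  1.93  0.    1.25 -0.23] F [-1.4  0.4 -3.3]
xyz cm [-32.3  -10.47  -0.21] twist [-0.0033 -0.      0.4466]
```

View pics/w2.png

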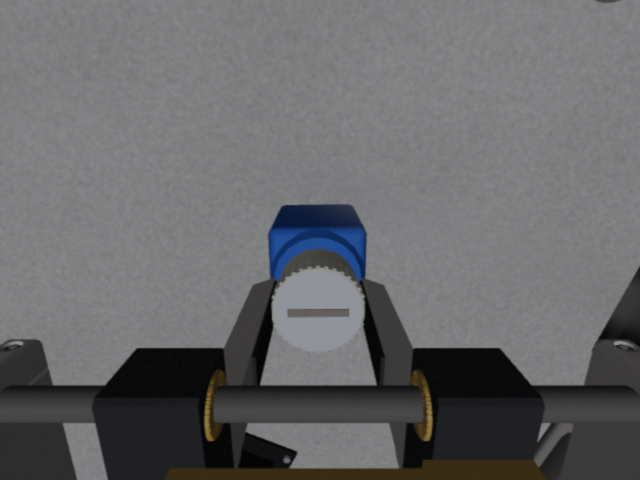

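The bottle hangs straight from the cap: cap at (318,310), body edge level with the image rows. Carry it over the holder.

```bash
python3 -m crank '[{"twist":[0,0,0.06],"xyz":[-4,-1.3,-0.2],"gripper":4},{"twist":[0,0,0.12],"xyz":[-9,-2.9,-0.2],"gripper":4},{"twist":[0,0,0.19],"xyz":[-14,-4.5,-0.2],"gripper":4},{"twist":[0,0,0.26],"xyz":[-19,-6.2,-0.2],"gripper":4},{"twist":[0,0,0.33],"xyz":[-24,-7.8,-0.2],"gripper":4},{"twist":[0,0,0.4],"xyz":[-29,-9.4,-0.2],"gripper":4},{"twist":[0,0,0.447],"xyz":[-32.3,-10.5,-0.2],"gripper":4},{"twist":[0,0,0.447],"xyz":[-32.3,-10.5,-0.2],"gripper":4},{"twist":[0,0,0.447],"xyz":[-32.3,-10.5,-0.2],"gripper":4}]'
python3 - <<'E'
from h import *
go(.491,-.182,.1,-7.2)
ims={n:imaging.grab_frame(n) for n in ("wrist","top","scene")}
a=ims["wrist"]["color"][:,:,::-1]; cv2.imwrite('pics/w3.png',np.vstack([cv2.resize(a[150:480,120:520],(560,400)),])) 
f=ims["top"]; im=f["color"].astype(int); r,b=im[...,0],im[...,2]
yy,xx=np.mgrid[:480,:640]; B=(xx>350)&(xx<450)&(yy>220)&(yy<340)
bl=B&(b>r+35); print("blue",rect(f,blob(bl),.08+.068), bl.sum())
c1=f["color"][210:350,330:470,::-1]; g=ims["scene"]["color"][130:270,210:350,::-1]
cv2.imwrite('pics/c3.png',cv2.resize(np.hstack([c1,g]),None,fx=2.85,fy=2.85,interpolation=cv2.INTER_CUBIC))
E
```

```text
time_s: 4.55
eef_pos: [0.4912, -0.181, 0.1726]
orientation: [-2.354, -2.075, 0.001]
ft_force: [-0.3, 0.1, -3.5]
grip_width: 0.475
gripper_force: 50.0
t 4.55 p [ 0.4912 -0.181   0.1726] yaw -7.21 q [-0.57 -0.02  1.91  0.    1.26 -0.44] F [-0.3  0.1 -3.5]
xyz cm [-0.11  0.02  7.26] twist [-0.003  -0.0018 -0.0002]Traceback (most recent call last):
  File "<stdin>", line 7, in <module>
  File "h.py", line 12, in blob
    return max(cs,key=cv2.contourArea) if near is None else min(cs,key=lambda c:np.hypot(*(c.reshape(-1,2).mean(0)-near)))
           ~~~^^^^^^^^^^^^^^^^^^^^^^^^
ValueError: max() iterable argument is empty
```

```bash
python3 -m crank '[{"twist":[0,0,0],"xyz":[0,0,1.5],"gripper":4},{"twist":[0,0,0],"xyz":[0,0,2.6],"gripper":4},{"twist":[0,0,0],"xyz":[0,0,3.2],"gripper":4},{"twist":[0,0,0],"xyz":[0,0,3.6],"gripper":4},{"twist":[0,0,0],"xyz":[0,0,4],"gripper":4},{"twist":[0,0,0],"xyz":[0,0,4.4],"gripper":4},{"twist":[0,0,0],"xyz":[0,0,4.4],"gripper":4}]'
python3 - <<'E'
from h import *
ims={n:imaging.grab_frame(n) for n in ("wrist","scene")}
print(tool()[2]["ft_torque"])
a=ims["wrist"]["color"][150:480,120:520,::-1]; g=ims["scene"]["color"][130:270,210:350,::-1]
cv2.imwrite('pics/c3.png',np.hstack([cv2.resize(a,(440,363)),cv2.resize(g,(360,363),interpolation=cv2.INTER_CUBIC)]))
E
```

```text
time_s: 5.58
eef_pos: [0.4931, -0.1828, 0.133]
orientation: [2.355, 2.076, 0.0]
ft_force: [-4.5, 1.5, 8.6]
grip_width: 0.482
gripper_force: 50.0
[0.25513015 0.87276431 0.01507772]
```

View pics/c3.png

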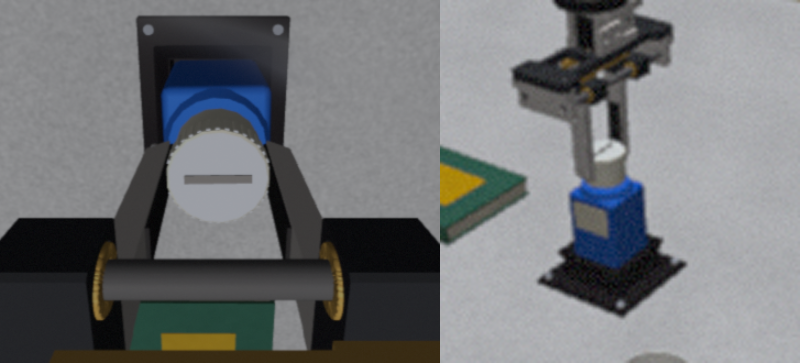

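The bottle bottom sits in the lip with contact (Fz up, Fx −4.5). In the picture it sits slightly right (+x) of the plate's centre line (216 against 213 px). Back off, shift about 2.5 mm to −x, and retry.

```bash
python3 -m crank '[{"twist":[0,0,0],"xyz":[0,0,-0.6],"gripper":4},{"twist":[0,0,0],"xyz":[0.03,-0.25,-0.6],"gripper":4},{"twist":[0,0,0],"xyz":[0.03,-0.25,-0.6],"gripper":4}]'; python3 -m crank '[{"twist":[0,0,0],"xyz":[0,0,0.4],"gripper":4},{"twist":[0,0,0],"xyz":[0,0,0.8],"gripper":4},{"twist":[0,0,0],"xyz":[0,0,1],"gripper":4},{"twist":[0,0,0],"xyz":[0,0,1.0],"gripper":4}]'
```

```text
time_s: 6.05
eef_pos: [0.4897, -0.1816, 0.1365]
orientation: [2.356, 2.076, -0.0]
ft_force: [0.1, -1.6, -1.6]
grip_width: 0.478
gripper_force: 50.0
time_s: 6.55
eef_pos: [0.4911, -0.1839, 0.1296]
orientation: [2.352, 2.074, -0.002]
ft_force: [-4.3, -3.2, 14.3]
grip_width: 0.48
gripper_force: 50.0
```

```bash
python3 -m crank '[{"twist":[0,0,0],"xyz":[0,0,-0.8],"gripper":4},{"twist":[0,0,0],"xyz":[-0.12,-0.2,-0.8],"gripper":4},{"twist":[0,0,0],"xyz":[-0.12,-0.2,-0.8],"gripper":4}]'; python3 -m crank '[{"twist":[0,0,0],"xyz":[0,0,0.3],"gripper":4},{"twist":[0,0,0],"xyz":[0,0,0.6],"gripper":4},{"twist":[0,0,0],"xyz":[0,0,0.8],"gripper":4},{"twist":[0,0,0],"xyz":[0,0,0.8],"gripper":4}]'; python3 -c "
from h import *
print(tool()[2]['ft_torque']); go(.49,-.182,.1085,-7.2)
f=imaging.grab_frame('wrist'); cv2.imwrite('pics/w4.png',f['color'][130:480,120:520,::-1].repeat(2,0).repeat(2,1)[:600])"
```

```text
time_s: 6.92
eef_pos: [0.4871, -0.182, 0.1334]
orientation: [-2.357, -2.076, -0.0]
ft_force: [1.7, -0.8, -2.1]
grip_width: 0.48
gripper_force: 50.0
time_s: 7.42
eef_pos: [0.4872, -0.182, 0.1259]
orientation: [-2.356, -2.076, 0.0]
ft_force: [1.9, -0.4, -3.5]
grip_width: 0.476
gripper_force: 50.0
[-0.15606747 -0.32624658 -0.13501158]
t 7.425 p [ 0.4872 -0.182   0.1259] yaw -7.22 q [-0.58  0.03  1.95  0.    1.16 -0.45] F [ 1.9 -0.4 -3.5]
xyz cm [0.03 0.28 1.74] twist [-0.0009 -0.0006 -0.0004]
```

View pics/w4.png

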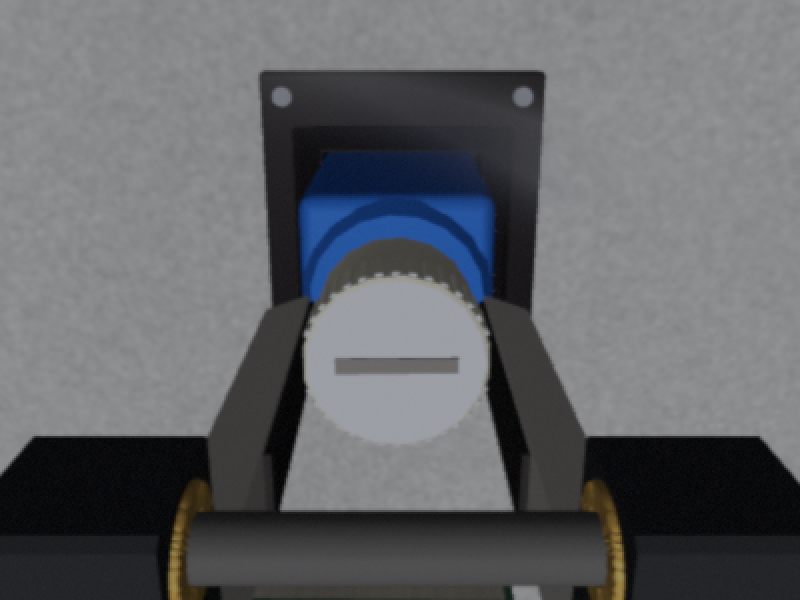

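The bottle is now in the straight part of the well, centred on the plate, with no vertical load. Lower it home.

```bash
python3 -m crank '[{"twist":[0,0,0],"xyz":[0,0.05,0.3],"gripper":4},{"twist":[0,0,0],"xyz":[0,0.05,0.7],"gripper":4},{"twist":[0,0,0],"xyz":[0,0.05,1.1],"gripper":4},{"twist":[0,0,0],"xyz":[0,0.05,1.5],"gripper":4},{"twist":[0,0,0],"xyz":[0,0.05,1.8],"gripper":4},{"twist":[0,0,0],"xyz":[0,0.05,1.8],"gripper":4}]'
```

```text
time_s: 8.22
eef_pos: [0.4881, -0.1824, 0.1085]
orientation: [2.357, 2.077, -0.0]
ft_force: [1.8, -0.4, -3.5]
grip_width: 0.479
gripper_force: 50.0
```

```bash
python3 -m crank '[{"twist":[0,0,0],"xyz":[0,0.03,0.15],"gripper":4},{"twist":[0,0,0],"xyz":[0,0.03,0.15],"gripper":4}]';python3 -m crank '[{"twist":[0,0,0],"xyz":[0,0,0.15],"gripper":4},{"twist":[0,0,0],"xyz":[0,0,0.15],"gripper":4}]'
```

```text
time_s: 8.48
eef_pos: [0.4884, -0.1826, 0.1079]
orientation: [2.357, 2.077, -0.001]
ft_force: [-2.0, 0.3, 4.5]
grip_width: 0.48
gripper_force: 50.0
time_s: 8.72
eef_pos: [0.4885, -0.1827, 0.1067]
orientation: [2.356, 2.077, -0.001]
ft_force: [-2.2, 1.0, 7.1]
grip_width: 0.477
gripper_force: 50.0
```

```bash
python3 -m crank '[{"twist":[0,0,0],"xyz":[0,0,0.3],"gripper":4},{"twist":[0,0,0],"xyz":[0,0,0.6],"gripper":4},{"twist":[0,0,0],"xyz":[0,0,0.6],"gripper":4},{"twist":[0,0,0],"xyz":[0,0,0.6],"gripper":4}]' 60
```

```text
time_s: 9.22
eef_pos: [0.489, -0.1828, 0.1019]
orientation: [2.356, 2.077, -0.0]
ft_force: [-4.8, 2.8, 12.8]
grip_width: 0.478
gripper_force: 60.0
```

```bash
python3 -m crank '[{"twist":[0,0,-0.15],"xyz":[0,0,0],"gripper":4},{"twist":[0,0,-0.3],"xyz":[0,0,0],"gripper":4},{"twist":[0,0,-0.45],"xyz":[0,0,0],"gripper":4},{"twist":[0,0,-0.6],"xyz":[0,0,0],"gripper":4},{"twist":[0,0,-0.6],"xyz":[0,0,0],"gripper":4}]'
python3 - <<'E'
from h import *
print(tool()[2]['ft_torque']); go(.489,-.183,.1019,52.8)
E
```

```text
time_s: 9.85
eef_pos: [0.4907, -0.1836, 0.1028]
orientation: [1.633, 2.677, 0.001]
ft_force: [1.8, 1.6, 11.3]
grip_width: 0.475
gripper_force: 60.0
[ 0.17397175 -0.01791397  0.04699715]
t 9.85 p [ 0.4907 -0.1836  0.1028] yaw 27.22 q [-0.57  0.07  1.96  0.    1.11 -1.05] F [ 1.8  1.6 11.3]
xyz cm [ 0.13 -0.12  0.08] twist [ 0.0022  0.0055 -0.4465]
```

```bash
python3 -m crank '[{"twist":[0,0,-0.15],"xyz":[0,0,0.08],"gripper":4},{"twist":[0,0,-0.3],"xyz":[0,0,0.08],"gripper":4},{"twist":[0,0,-0.46],"xyz":[0,0,0.08],"gripper":4},{"twist":[0,0,-0.46],"xyz":[0,0,0.08],"gripper":4}]'
python3 - <<'E'
from h import *
print(tool()[2]['ft_torque']); go(.489,-.183,.1019,52.8)
f=imaging.grab_frame('wrist'); cv2.imwrite('pics/w5.png',f['color'][130:430,120:520,::-1].repeat(2,0).repeat(2,1))
E
```

```text
time_s: 10.35
eef_pos: [0.491, -0.1833, 0.1022]
orientation: [0.98, 2.978, -0.0]
ft_force: [0.5, 2.3, 12.3]
grip_width: 0.477
gripper_force: 60.0
[ 0.50634821 -0.1111992   0.11256437]
t 10.35 p [ 0.491  -0.1833  0.1022] yaw 53.57 q [-0.57  0.07  1.96  0.    1.11 -1.51] F [ 0.5  2.3 12.3]
xyz cm [ 0.18 -0.09  0.02] twist [0.0019 0.006  0.0134]
```

View pics/w5.png

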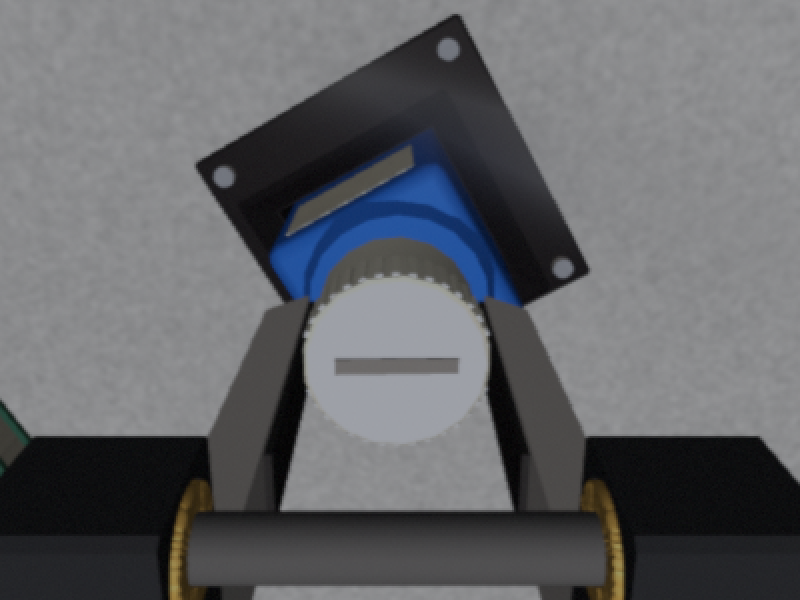

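The cap's slot stayed aligned with the fingers at (396,366), so it turned 60° without slipping, and the bottle stayed square in the holder. Lift straight up.

```bash
python3 -m crank '[{"twist":[0,0,0],"xyz":[0,0,-0.6],"gripper":4},{"twist":[0,0,0],"xyz":[0,0,-1.2],"gripper":4},{"twist":[0,0,0],"xyz":[0,0,-1.8],"gripper":4},{"twist":[0,0,0],"xyz":[0,0,-2.4],"gripper":4},{"twist":[0,0,0],"xyz":[0,0,-2.4],"gripper":4}]'
```

```text
time_s: 11.02
eef_pos: [0.4882, -0.1824, 0.1227]
orientation: [-0.983, -2.984, 0.0]
ft_force: [0.3, 0.2, -1.2]
grip_width: 0.479
gripper_force: 60.0
```

```bash
python3 -m crank '[{"twist":[0,0,0],"xyz":[0,0,-1.2],"gripper":4},{"twist":[0,0,0],"xyz":[0,0,-2.4],"gripper":4},{"twist":[0,0,0],"xyz":[0,0,-3.5],"gripper":4},{"twist":[0,0,0],"xyz":[0,0,-3.5],"gripper":4},{"twist":[0,0,0],"xyz":[0,0,-3.5],"gripper":4},{"twist":[0,0,0],"xyz":[0,0,-3.5],"gripper":4}]'
python3 - <<'E'
from h import *
w=imaging.grab_frame('wrist')["color"][100:430,120:520,::-1]; g=imaging.grab_frame("scene")["color"][130:270,210:350,::-1]
cv2.imwrite('pics/c6.png',np.hstack([cv2.resize(w,(440,363)),cv2.resize(g,(360,363),interpolation=cv2.INTER_CUBIC)]))
E
```

```text
time_s: 11.78
eef_pos: [0.488, -0.1822, 0.1571]
orientation: [-0.983, -2.983, -0.0]
ft_force: [-0.3, 0.2, -0.6]
grip_width: 0.478
gripper_force: 60.0
```

View pics/c6.png

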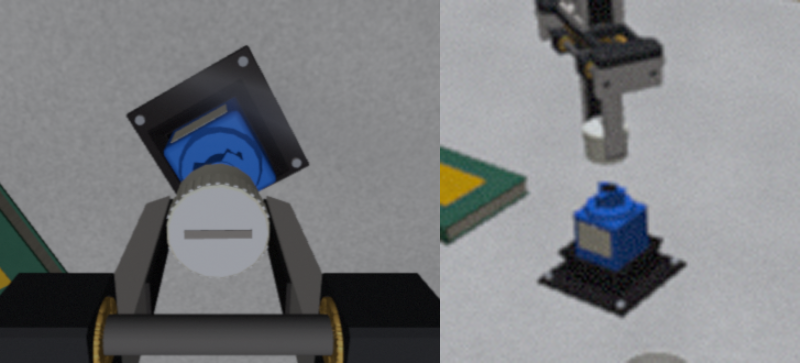

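The cap is held level about 4 cm above the open neck, and the bottle stands home in the holder. Hand in.

```bash
python3 -c "
from station import bot
print(bot.close_job())"
```

```text
the job is handed in; nothing more can be done
None
```

I handed the job in at about 12 s on the robot's clock: the last pictures and force readings show the bottle home in the holder and the cap unscrewed and held level about 4 cm above the open neck, but the hand-in returned no verdict. The arm stayed well clear of the cup, the stack and the book, though I did not re-measure them.

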